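Hook the spice basket out from under the shelf

TASK

The orange spice basket has been pushed under the low wire shelf. Take the red-handled hook from its wooden caddy, catch the basket's wire loop with it and gently drag the basket out, upright, until the whole basket body stands on the green-and-white mat, moving it only with the hook and never touching it with the gripper. Then put the hook back hanging upright in its caddy, and leave the teapot, jar and cup where they stand.

Things in the scene. Friction and masses are not known exactly. Their poses are not given: they have to be found in the camera images.
- hook: Hook tool, upright in the caddy at first, 0.15 kg. Origin: underside centre of its round guard, 88 mm across, 6 mm thick; z up along the handle. Red handle: 34 mm (its x) by 24 mm (its y, grip across this), from z 6 to 77 mm. A 6 mm steel rod runs down the axis to z -130 mm, where it bends square into a prong that points along the tool's -x and ends 17 mm from the axis.
- hook_bend (a point): The bend of the hook: centre of the rod where the prong starts, 130 mm below the hook tool's origin.
- caddy: Fixed wooden square tube, 72 mm outside, 150 mm high, on a foot plate 110 mm square, 12 mm thick. Its top opening is 64 mm square, 138 mm deep; the hook's guard rests on the rim, the rod hangs inside. Origin: centre of its underside on the worktop, z up.
- basket: Orange basket, three spice jars part of it. Body 80 (its x) by 120 (y) by 55 mm high, lids to 69 mm, about 0.25 kg, slides. Origin: underside centre. A level U-shaped loop of 8 mm steel wire stands out of its -x face (robot side) 40 mm up: outer bar along y, 80 mm long, centre line 85 mm from the origin; opening between bar and wall 41 mm by 72 mm.
- loop (a point): Middle of the outer bar of the basket's loop handle, 85 mm from the basket's origin along its -x, 40 mm high.
- shelf: White wire shelf fixed over the basket. Origin: on the worktop below the middle of its front (robot side) edge. Extends 128 mm to its +x and 290 mm either side in y; 8 mm wires, 16 mm gaps, underside 216 mm and top 224 mm above the worktop, a leg at each corner. A tin 60 mm across, 58 mm tall, is fixed on it near each end.
- mat: Green-and-white mat flush with the worktop (under 2 mm, no step), in front of the shelf, 190 mm (its x) by 260 mm (its y). Origin: its centre.
- teapot: White teapot with a blue lid, 116 mm across the belly, about 180 mm from handle to spout along its y, 119 mm high. Origin: centre of its underside. Leave alone.
- jar: Amber jar with a black cap, 60 mm across, 110 mm high, standing under the shelf on the left of the basket. Origin: centre of its underside. Leave alone.
- cup: White cup, 72 mm across, 75 mm high, standing under the shelf on the right of the basket. Origin: centre of its underside. Leave alone.
Mind the look-alikes: they are no part of the job. What is meant by the caddy is not turquoise or yellow, and is the smaller of those in its own colour.

How it is judged:
On the way, in this order (a step that is already met when the one before it is completed fails the run):
1. the hook's bend is down behind the loop's bar (up to 45 mm away from it on the basket's side, no more than 20 mm above it) while the basket is still under the shelf (x of hook_bend in the frame of loop between 0 and 0.045 m and y of hook_bend in the frame of loop between -0.045 and 0.045 m and z of hook_bend in the frame of loop below 0.02 m and x of basket in the frame of shelf above 0.06 m), for 0.1 s.
2. the basket has come out to in front of the shelf's edge with the hook still behind the loop's bar (x of basket in the frame of shelf below -0.02 m and x of hook_bend in the frame of loop between 0 and 0.045 m and y of hook_bend in the frame of loop between -0.045 and 0.045 m and z of hook_bend in the frame of loop below 0.025 m), for 0.1 s.
At the end, for the whole second after the job is handed in: Basket upright and still, its centre within 60 mm (mat's x) and 75 mm (mat's y) of the mat's centre; hook released, hanging upright (within 7 degrees) and still, its guard on the caddy's rim, its axis within 30 mm of the caddy's centre (x of basket in the frame of mat between -0.06 and 0.06 m and y of basket in the frame of mat between -0.075 and 0.075 m and angle between basket's own z axis and vertical below 0.08 rad and height (world z) of basket below 0.01 m and linear speed of each of basket, hook below 0.02 m/s and horizontal distance between hook and caddy below 0.03 m and angle between hook's own z axis and vertical below 0.12 rad and z of hook in the frame of caddy between 0.143 and 0.16 m); the robot touches nothing.
It fails at once if the gripper or arm touches the basket (contact force between any of the fingers, the arm and basket above 0.5 N).
It fails at once if the basket is tipped by more than 20 degrees or lifted clear of the worktop by more than 30 mm (angle between basket's own z axis and vertical above 0.35 rad or height (world z) of basket above 0.03 m).
It fails at once if the hook pulls or presses on the basket harder than 25 N (contact force between hook and basket above 25 N).
It fails at once if teapot, jar or cup moved by more than 30 mm or tipped by more than 20 degrees (distance of any of teapot, jar, cup from where it was at the start of the episode above 0.03 m or angle between any of teapot, jar, cup's own z axis and vertical above 0.35 rad).
It also fails if it takes over 61 s, if anything falls off the work surface, if the arm or the gripper's body presses on something with over 40 N, if the wrist force passes 120 N, or if a joint passes its speed limit or range.

ROBOT

A 6-joint arm with a two-finger parallel gripper is mounted at the origin on the work surface. World frame = base frame: x ahead of the robot, y to its left, z up, the work surface at z = 0. Lengths are in m, angles in rad, forces in N, time in s.
With the tool pointing down it reaches from about 0.325 to 0.75 m from the base axis. Payload 7.6 kg.
Tool frame: the origin (TCP) lies midway between the tips of the shut fingers; the grasp point (between the pads) lies 19 mm behind it; z points along the fingers, y is the direction in which the jaws open and shut (so a half turn about z gives the same grasp; the last joint's range is limited). The gripper opens to 85 mm and grips with 20 to 120 N. Pads are 22 mm wide; open, the fingers measure 114 mm over their backs; the gripper's body (76 mm by 85 mm) begins 54 mm behind the grasp point. The pads swing forward as they close: fully open they stand 13 mm farther back than shut.
Start: joints at [1.243, 0.052, 1.401, -0, 1.689, -0.07], TCP at [0.134, 0.508, 0.231] pointing down, gripper open.
Joint ranges: [-2.9, 2.9], [-0.91, 2.17], [0.12, 2.37], [-1.06, 4.2], [0.26, 2.73], [-2.93, 2.93]. Speed limits (rad/s): [2.57, 2.57, 3.01, 3.14, 3.14, 3.14].

INTERFACE

Orientations are given as a unit quaternion [x, y, z, w].
In Python, from rig import manip gives the robot as it stands.
- The arm moves only by the shell command python3 -m creep 'ROWS' [OPENING] [FORCE]. ROWS is JSON, a list of rows, each a list of 2 entries, a list of its own where there are three numbers: the shift along the tool's x, y, z in mm, then the turn about the tool's z in degrees. A call has 1 to 10 rows; each row is the pose to reach, as a shift and turn from the pose commanded when the call began, along the tool's axes at that moment; what a row does not reach only later rows make up. A row lasts 1/10 s, in which the tool goes at most 50 mm and 8.59 degrees, less where a joint would pass 70% of its speed; a pose out of reach is approached as far as the arm can. A call with a gripper value outside its range is refused whole. OPENING is the finger opening in mm, from 0 to 85.4, set as the call begins (- or left out, the last holds). The fingers move at their own pace and stop on an object; FORCE is the grip in N (left out, the last holds). Time passes only in rows, so rows that repeat a pose let the fingers close. It gives the time, the measured TCP pose, the force and the opening at its end, in the units of the state.
- manip.get_state(): the state, without advancing time (a new reading comes with each control period).
- manip.grab_frame(name): name is "side" or "top" or "wrist"; returns a dict with "frame" (400x640x3 uint8, red, green, blue), "K" (3x3 intrinsics, pixels), "R" (3x3) and "t" (3): a world point X has camera coordinates R X + t. Camera axes: x right, y down, z forward; pixel columns grow to the right and rows downward; lengths in m; the calibration is good to about 2 mm. A picture is of the moment at which its call begins. There is no depth.
- manip.hand_in(): hands the job in, once; it reports no verdict.
The state is a dict: "time": time; "q": joint angles; "qvel": joint speeds; "effort": joint torques, N m; "tcp_pos": TCP position; "orientation": TCP orientation; "contact_force": force on the tool from outside, world axes, zero at the start; "wrist_torque": the same for the moment, N m; "gripper_width": finger opening in m.
Only numpy, scipy, OpenCV 4.12 (cv2) and the standard library are available. Lean on these libraries where they do the work, as an engineer would, in place of code of your own. Each camera call takes 0.05 s, during which the arm holds its last target. There are 200 camera calls.

## Working session

There is one attempt and no reset: what is moved stays moved. The work goes in short steps, Python scripts to look and compute and a shell command to move; the robot and the scene stay as the last step left them, time stands still between calls to the robot, and variables do not carry over. Pictures are saved under pics/ and viewed, about 8 in all and at most 12, crops included, and the job is handed in when it is done.

```bash
mkdir -p pics
python3 - <<'E'
from rig import manip
import cv2,pickle,numpy as np
d={}
for n in("side","top","wrist"):
    f=manip.grab_frame(n);d[n]=f;cv2.imwrite(f"pics/{n}0.png",f["frame"][:,:,::-1]);print(n,-f["R"].T@f["t"],f["K"].tolist())
pickle.dump(d,open("f0.pkl","wb"))
s=manip.get_state();print(s["time"],s["tcp_pos"],s["orientation"],s["gripper_width"])
E
```

```text
side [-0.33176076 -0.64643221  1.27190747] [[500.5520908919112, 0.0, 318.47544584778416], [0.0, 500.5520908919112, 207.1257401851183], [0.0, 0.0, 1.0]]
top [0.27764843 0.11746255 1.3183667 ] [[420.3057570711665, 0.0, 321.5227842978381], [0.0, 420.3057570711665, 200.78789107375113], [0.0, 0.0, 1.0]]
wrist [0.06294854 0.52635    0.37445491] [[285.6619042209112, 0.0, 319.0827060872818], [0.0, 285.6619042209112, 204.62773359118304], [0.0, 0.0, 1.0]]
0.15 [0.13376511 0.5074518  0.23068169] [ 1.28553097e-01  9.91702460e-01 -5.64156389e-04 -1.18895805e-04] 0.08541806580719342
```

View pics/top0.png

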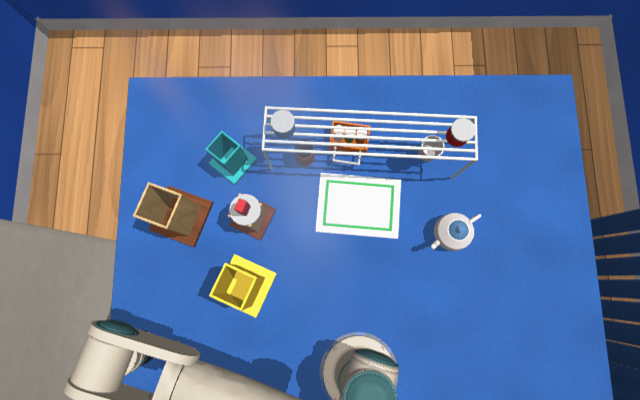

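View pics/side0.png

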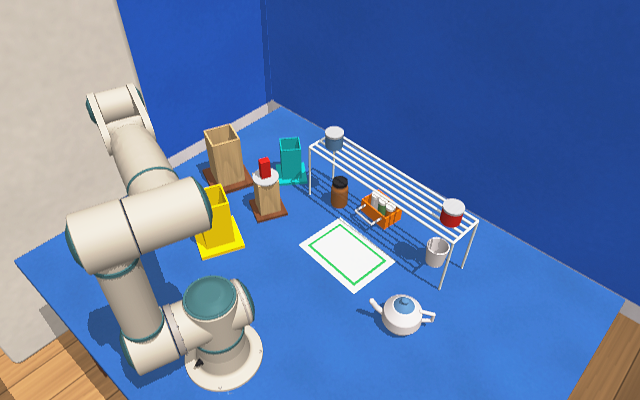

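Top view: the hook is in the small brown caddy at about (245,210), the basket under the shelf at (350,135) with its loop at (347,160), and the mat at (358,205). The side view agrees. Next: enlarged crops for accurate picks.

Run:
```python
import cv2,pickle
d=pickle.load(open("f0.pkl","rb"))
a=d["top"]["frame"][95:245,215:415,::-1];b=d["side"]["frame"][140:290,240:440,::-1]
cv2.imwrite("pics/c0.png",cv2.resize(a,None,fx=4,fy=4,interpolation=cv2.INTER_CUBIC))
cv2.imwrite("pics/c1.png",cv2.resize(b,None,fx=4,fy=4,interpolation=cv2.INTER_CUBIC))
```

```text
(no output)
```

View pics/c0.png

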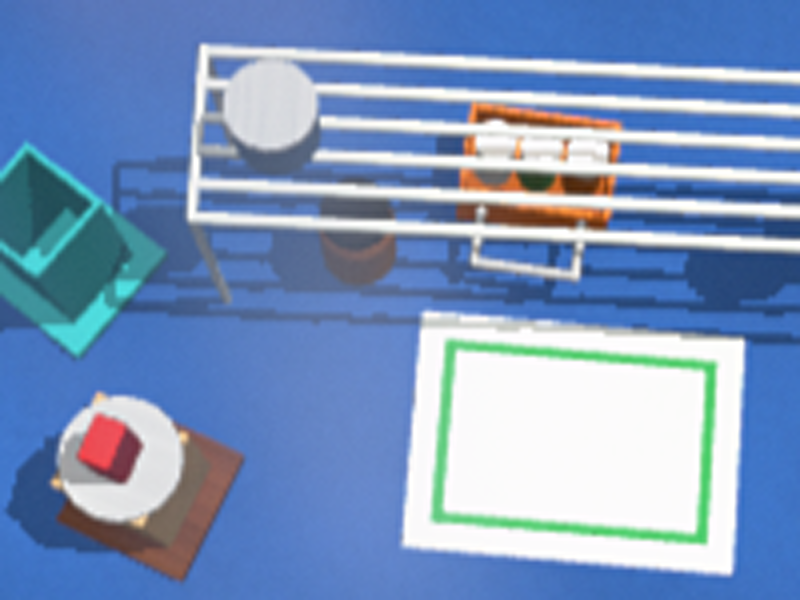

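View pics/c1.png

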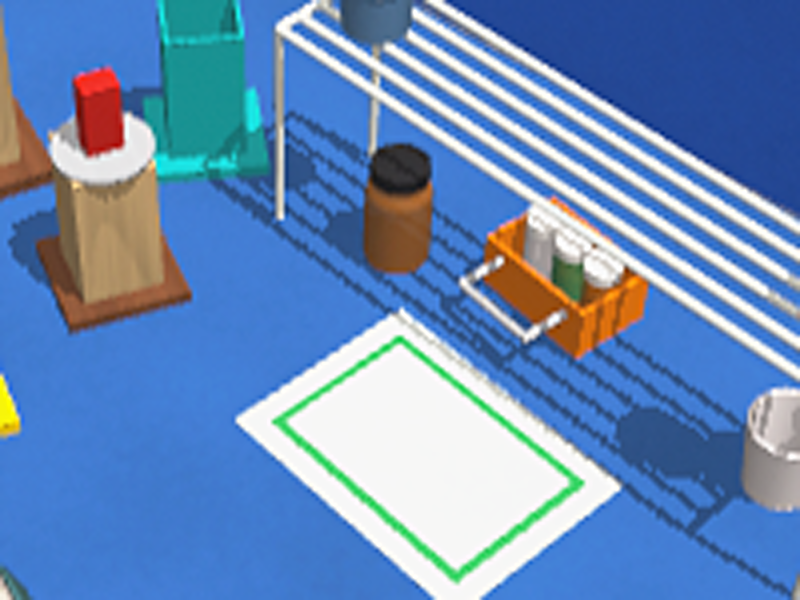

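Crop pixels. Top: bar ends (474,263) and (577,276), shelf front wire (190,219)–(800,247), mat corners (423,312), (745,338), (732,575), (403,547), guard disc centre (121,458). Side: bar (465,284)–(527,336).

```bash
cat > h.py <<'E'
import numpy as np
def ray(f,uv,z):
    d=f["R"].T@np.linalg.inv(f["K"])@np.array([uv[0],uv[1],1.]);c=-f["R"].T@f["t"]
    return c+d*(z-c[2])/d[2]
def proj(f,X):
    p=f["K"]@(f["R"]@np.asarray(X,float)+f["t"]);return p[:2]/p[2]
def toolframe(s):
    from scipy.spatial.transform import Rotation as R
    return R.from_quat(s["orientation"]).as_matrix()
E
python3 - <<'E'
import pickle,numpy as np,cv2
from h import *
np.set_printoptions(precision=4,suppress=True)
d=pickle.load(open("f0.pkl","rb"));T,S=d["top"],d["side"]
t=lambda u,v,z:ray(T,(u/4+215-.4,v/4+95-.4),z)
s=lambda u,v,z:ray(S,(u/4+240-.4,v/4+140-.4),z)
print("front wire",t(190,219,.22),t(474,232,.22),t(577,237,.22),t(800,247,.22))
print("bar top",t(474,263,.04),t(577,276,.04)," side",s(465,284,.04),s(527,336,.04))
print("mat",[t(*p,0) for p in((423,312),(745,338),(732,575),(403,547))])
print("body back top",t(472,103,.055),t(620,123,.055))
print("guard",t(121,458,.156)," side",s(103,146,.156))
# disc by ellipse and red handle
for n,F in(("top",T),("side",S)):
    h=cv2.cvtColor(F["frame"],cv2.COLOR_RGB2HSV);m=((h[...,0]<5)|(h[...,0]>175))&(h[...,1]>150)&(h[...,2]>100)
    y,x=np.nonzero(m); w=(x<300);print(n,"red",x[w].mean(),y[w].mean(),w.sum(),"handle mid",ray(F,(x[w].mean(),y[w].mean()),.2))
m=((h:=cv2.cvtColor(T["frame"],cv2.COLOR_RGB2HSV))[...,0]<5)&(h[...,1]>150)&(h[...,2]>190)
y,x=np.nonzero(m);k=(x<300)&(x>200);r=cv2.minAreaRect(np.c_[x[k],y[k]].astype(np.float32));b=cv2.boxPoints(r)
print(k.sum(),r,[ray(T,p,.227) for p in b],ray(T,r[0],.227))
print("foot corners",[t(*p,.012) for p in((243,460),(183,580),(58,518))])
E
```

```text
front wire [0.622  0.2662 0.22  ] [0.6114 0.0736 0.22  ] [0.6074 0.0037 0.22  ] [ 0.5992 -0.1476  0.22  ]
bar top [0.6408 0.0667 0.04  ] [ 0.6296 -0.0141  0.04  ]  side [0.6426 0.0663 0.04  ] [ 0.6314 -0.0105  0.04  ]
mat [array([0.6115, 0.1069, 0.    ]), array([ 0.5879, -0.1524,  0.    ]), array([ 0.3969, -0.1338,  0.    ]), array([0.4214, 0.1245, 0.    ])]
body back top [0.7676 0.0669 0.055 ] [ 0.7502 -0.0499  0.055 ]
guard [0.4686 0.3204 0.156 ]  side [0.4674 0.3217 0.156 ]
top red 240.13131313131314 205.42424242424244 99 handle mid [0.4715 0.3256 0.2   ]
side red 264.32682926829267 167.55121951219513 205 handle mid [0.462  0.3165 0.2   ]
0 ((0.0, 0.0), (0.0, 0.0), 0.0) [array([1.0717, 1.0241, 0.227 ]), array([1.0717, 1.0241, 0.227 ]), array([1.0717, 1.0241, 0.227 ]), array([1.0717, 1.0241, 0.227 ])] [1.0717 1.0241 0.227 ]
foot corners [array([0.4899, 0.2497, 0.012 ]), array([0.396 , 0.2953, 0.012 ]), array([0.4453, 0.3935, 0.012 ])]
```

The loop bar (middle about (0.637, 0.027)) lies some 30 mm behind the shelf's front edge (0.605), and the tool always points down. The hook will therefore have to be held tilted about 27°, rod forward, and I can get that by pivoting it in a light grip against the caddy rim. First I go above the hook.

```bash
cat > go.py <<'E'
# usage: go.py x y z [yaw_turn info]  -> shift in tool axes (mm) from current TCP to target
import sys,numpy as np
from h import *
from rig import manip
s=manip.get_state();R=toolframe(s);np.set_printoptions(precision=3,suppress=True)
print("t",round(s["time"],2),"tcp",s["tcp_pos"],"w",s["gripper_width"],"F",np.array(s["contact_force"]))
print("tool x",R[:,0],"y",R[:,1])
if len(sys.argv)>3: print("shift mm",1000*R.T@(np.array(list(map(float,sys.argv[1:4])))-s["tcp_pos"]))
E
python3 go.py .468 .321 .30; python3 go.py .468 .321 .181
python3 - <<'E'
import pickle
from h import *
d=pickle.load(open("f0.pkl","rb"))
for z in(.15,.2,.25): print(z,ray(d["top"],(151,183.5),z),ray(d["side"],(241,126),z)) # rough corner of big caddy
E
```

```text
t 0.15 tcp [0.134 0.507 0.231] w 0.08541806580719342 F [-0.32  -0.829  0.765]
tool x [-0.967  0.255  0.   ] y [ 0.255  0.967 -0.001]
shift mm [-370.722  -95.148  -69.243]
t 0.15 tcp [0.134 0.507 0.231] w 0.08541806580719342 F [-0.32  -0.829  0.765]
tool x [-0.967  0.255  0.   ] y [ 0.255  0.967 -0.001]
shift mm [-370.732  -95.011   49.757]
0.15 [0.54554398 0.58901383 0.15      ] [0.60058932 0.59851277 0.15      ]
0.2 [0.53407944 0.5688339  0.2       ] [0.55903731 0.54302936 0.2       ]
0.25 [0.52261491 0.54865396 0.25      ] [0.51748531 0.48754595 0.25      ]
```

```bash
python3 -m creep '[[[0,0,-50],0],[[-40,-10,-69],0],[[-87,-22,-69],0],[[-134,-34,-69],0],[[-181,-46,-69],0],[[-228,-58,-69],0],[[-275,-70,-69],0],[[-322,-82,-69],0],[[-371,-95,-69],0],[[-371,-95,-69],0]]' 85 20
python3 -m creep '[[[0,0,0],0],[[0,0,0],0],[[0,0,0],0]]'
python3 - <<'E'
from rig import manip
import cv2,pickle,numpy as np
from h import *
np.set_printoptions(precision=4,suppress=True)
f=manip.grab_frame("wrist");pickle.dump(f,open("w1.pkl","wb"));cv2.imwrite("pics/w1.png",f["frame"][:,:,::-1])
h=cv2.cvtColor(f["frame"],cv2.COLOR_RGB2HSV);m=(((h[...,0]<6)|(h[...,0]>174))&(h[...,1]>170)).astype(np.uint8)
print(np.unique(h[m>0][:,2]//10*10,return_counts=True))
print("guess px of top centre",proj(f,(.468,.321,.227)))
E
python3 go.py .468 .321 .181
```

```text
time: 1.15
tcp_pos: [0.4722, 0.3177, 0.2986]
orientation: [0.132, 0.991, -0.001, -0.0]
contact_force: [-0.5, 0.6, 0.2]
gripper_width: 0.0852
time: 1.45
tcp_pos: [0.4673, 0.3222, 0.3006]
orientation: [0.128, 0.992, 0.0, 0.0]
contact_force: [-0.8, 0.6, -0.5]
gripper_width: 0.0849
(array([ 80,  90, 100, 110, 120, 130, 140, 150, 160, 170, 180, 190],
      dtype=uint8), array([297,  26,  19,  17,  31,  67, 219,  14,  14,  11,  47, 458]))
guess px of top centre [317.5648 213.4038]
t 1.5 tcp [0.467 0.322 0.301] w 0.08515186880534532 F [-0.436  0.701 -0.078]
tool x [-0.967  0.253 -0.   ] y [0.253 0.967 0.001]
shift mm [ -0.855  -0.987 119.675]
```

View pics/w1.png

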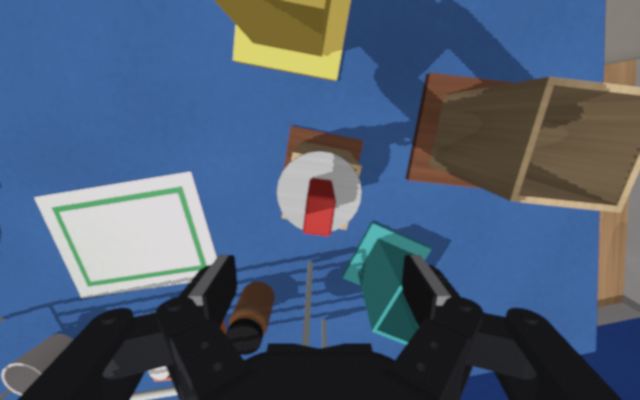

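The wrist view shows the handle top (bright red) at about (318,218), long side near vertical in the picture, i.e. along tool x, inside the jaws' gap.

Run:
```python
import cv2,pickle,numpy as np
from h import *
np.set_printoptions(precision=4,suppress=True)
f=pickle.load(open("w1.pkl","rb"))
h=cv2.cvtColor(f["frame"],cv2.COLOR_RGB2HSV);m=(((h[...,0]<6)|(h[...,0]>174))&(h[...,1]>170)&(h[...,2]>175))
y,x=np.nonzero(m);P=np.array([ray(f,p,.227)[:2] for p in zip(x,y)])
r=cv2.minAreaRect((P*1000).astype(np.float32));print(r, P.mean(0))
b=cv2.boxPoints(r);e=b[1]-b[0],b[2]-b[1];l=max(e,key=np.linalg.norm);print("long axis deg",np.degrees(np.arctan2(l[1],l[0])))
g=(h[...,1]<40)&(h[...,2]>120);g[:145]=0;g[240:]=0;g[:,:270]=0;g[:,370:]=0
y,x=np.nonzero(g);P=np.array([ray(f,p,.156)[:2]*1000 for p in zip(x,y)],np.float32);print("guard",cv2.minEnclosingCircle(P))
```

```text
((473.3950500488281, 319.9071044921875), (20.046884536743164, 22.199111938476562), 69.33114624023438) [0.4753 0.3197]
long axis deg -20.668808
guard ((473.0592041015625, 321.2491455078125), 47.2374382019043)
```

Run:
```python
import cv2
a=cv2.imread("pics/w1.png")[120:245,260:380];cv2.imwrite("pics/w1c.png",cv2.resize(a,None,fx=4.5,fy=4.5,interpolation=cv2.INTER_CUBIC))
```

```text
(no output)
```

View pics/w1c.png

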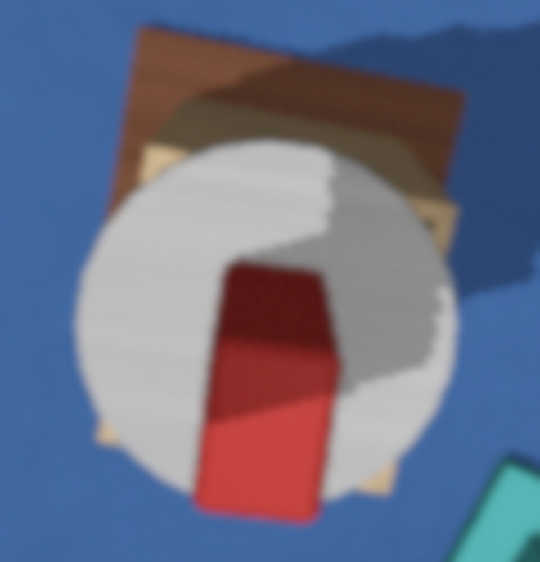

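The shadow hid part of the top face. Its corners in the crop are (220,338), (338,352), (318,522) and (196,505).

```bash
python3 - <<'E'
import cv2,pickle,numpy as np
from h import *
np.set_printoptions(precision=4,suppress=True)
f=pickle.load(open("w1.pkl","rb"))
p=lambda u,v,z=.227:ray(f,(260+u/4.5-.4,120+v/4.5-.4),z)[:2]
a,b,c,d=p(220,338),p(338,352),p(318,522),p(196,505)
l=(c+d-a-b)/2;w=(b+c-a-d)/2;print("c",(a+b+c+d)/4,"L,W",np.linalg.norm(l),np.linalg.norm(w),"long deg",np.degrees(np.arctan2(l[1],l[0])))
print("guard",p(268,327,.156),"edges",p(75,327,.156),p(460,327,.156),p(268,138,.156))
q=[p(152,150,.15),p(455,208,.15)];print("caddy rim corners",q,"foot far edge",p(140,28,.012),p(465,92,.012))
E
python3 go.py .466 .320 .181
```

```text
c [0.4699 0.3218] L,W 0.03216938640724943 0.021700955223246856 long deg -21.64387708471502
guard [0.4693 0.3221] edges [0.458  0.2788] [0.4805 0.3651] [0.4274 0.333 ]
caddy rim corners [array([0.424 , 0.3067]), array([0.4543, 0.3705])] foot far edge [0.3982 0.2979] [0.4448 0.3957]
t 1.5 tcp [0.467 0.322 0.301] w 0.08515186880534532 F [-0.436  0.701 -0.078]
tool x [-0.967  0.253 -0.   ] y [0.253 0.967 0.001]
shift mm [  0.826  -2.461 119.673]
```

```bash
python3 -m creep '[[[-3,1,0],7],[[-3,1,30],7],[[-3,1,60],7],[[-3,1,90],7],[[-3,1,110],7],[[-3,1,120],7],[[-3,1,120],7],[[-3,1,120],7]]' 85 20
python3 go.py .470 .322 .181
```

```text
time: 2.3
tcp_pos: [0.4717, 0.322, 0.1817]
orientation: [0.189, 0.982, 0.001, 0.001]
contact_force: [0.0, -0.2, 0.2]
gripper_width: 0.0847
t 2.3 tcp [0.472 0.322 0.182] w 0.08469043927940571 F [ 0.022 -0.199  0.215]
tool x [-0.929  0.37  -0.001] y [0.37  0.929 0.002]
shift mm [ 1.553 -0.592  0.732]
```

Turn sign is right (tool x now at 158°). Close and lift 80 mm, then look from the side to find the prong.

```bash
python3 -m creep '[[[2,0,0],0],[[2,0,0],0],[[2,0,0],0],[[2,0,0],0],[[2,0,0],0],[[2,0,0],0],[[2,0,0],0],[[2,0,0],0]]' 10 40
python3 -m creep '[[[0,0,-20],0],[[0,0,-50],0],[[0,0,-85],0],[[0,0,-120],0],[[0,0,-145],0],[[0,0,-145],0],[[0,0,-145],0]]'
python3 - <<'E'
from rig import manip
import cv2,pickle,numpy as np
f=manip.grab_frame("side");a=f["frame"][80:230,220:360,::-1];cv2.imwrite("pics/s1.png",cv2.resize(a,None,fx=4,fy=4,interpolation=cv2.INTER_CUBIC));pickle.dump(f,open("s1.pkl","wb"))
E
python3 go.py
```

```text
time: 3.1
tcp_pos: [0.4698, 0.3222, 0.1807]
orientation: [0.189, 0.982, 0.0, 0.0]
contact_force: [-0.1, -0.0, 3.5]
gripper_width: 0.0235
time: 3.8
tcp_pos: [0.4696, 0.3222, 0.3241]
orientation: [0.189, 0.982, -0.0, -0.0]
contact_force: [1.0, -0.8, -2.1]
gripper_width: 0.0238
t 3.85 tcp [0.469 0.322 0.323] w 0.024116490231306728 F [-0.099  0.14  -1.746]
tool x [-0.929  0.371  0.002] y [ 0.371  0.929 -0.003]
```

View pics/s1.png

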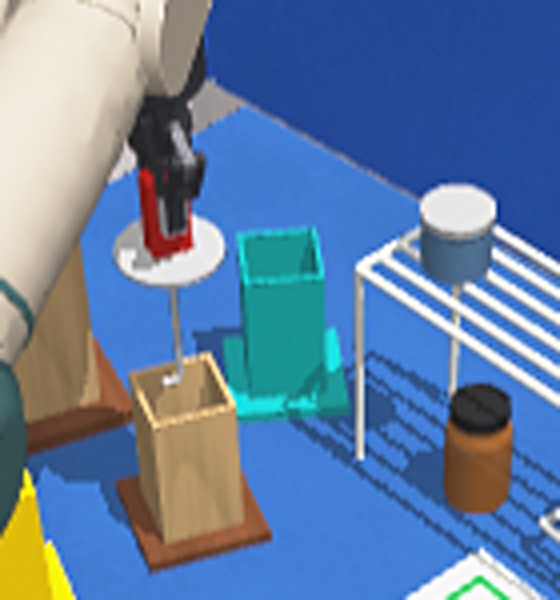

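The hook is out cleanly. The prong at crop (165,380) points image-left of the rod, i.e. along tool +x. Plan: lower the bend 50 mm into the tube with a 20 N grip, then move along tool -x about 105 mm so the rim pivots the rod toward the prong side by about 30°.

```bash
python3 -m creep '[[[0,0,20],0],[[0,0,45],0],[[0,0,62],0],[[-10,0,62],0],[[-20,0,62],0],[[-30,0,62],0],[[-40,0,62],0],[[-50,0,62],0],[[-60,0,62],0]]' - 20
python3 -m creep '[[[-10,0,0],0],[[-20,0,0],0],[[-30,0,0],0],[[-40,0,0],0],[[-47,0,0],0],[[-47,0,0],0],[[-47,0,0],0]]' - 20
python3 go.py
python3 - <<'E'
from rig import manip
import cv2,pickle
print(manip.get_state()["q"])
f=manip.grab_frame("side");a=f["frame"][80:230,220:370,::-1];cv2.imwrite("pics/s2.png",cv2.resize(a,None,fx=4,fy=4,interpolation=cv2.INTER_CUBIC));pickle.dump(f,open("s2.pkl","wb"))
E
```

```text
time: 4.75
tcp_pos: [0.5259, 0.2998, 0.2631]
orientation: [0.189, 0.982, 0.0, -0.001]
contact_force: [-3.6, 2.4, -3.7]
gripper_width: 0.0237
time: 5.45
tcp_pos: [0.5697, 0.2821, 0.264]
orientation: [0.189, 0.982, 0.0, 0.001]
contact_force: [0.3, -0.5, -0.7]
gripper_width: 0.0237
t 5.45 tcp [0.57  0.282 0.264] w 0.02367130752133148 F [ 0.277 -0.471 -0.728]
tool x [-0.928  0.372 -0.002] y [0.372 0.928 0.001]
[ 4.02136673e-01  3.67128616e-01  9.75913311e-01 -9.86749823e-04
  1.79644994e+00 -7.88097149e-01]
```

View pics/s2.png

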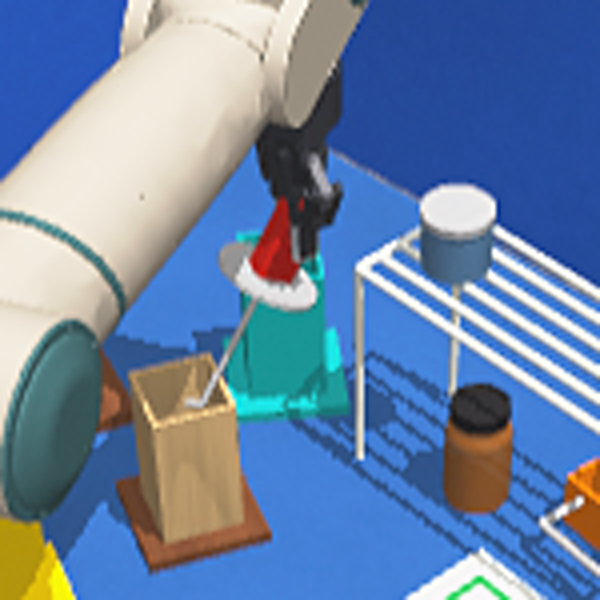

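The pivot worked: the hook leans about 30°, with the bend at crop (200,403) still in the tube. I firm up the grip, lift out, move over in front of the mat and turn.

```bash
python3 -m creep '[[[0,0,0],0],[[0,0,0],0],[[0,0,0],0],[[0,0,-25],0],[[0,0,-55],0],[[0,-30,-60],0],[[2,-70,-60],0],[[4,-110,-60],0],[[6,-150,-60],0],[[8,-190,-60],0]]' - 80
python3 -m creep '[[[2,-30,0],8],[[2,-63,0],16],[[2,-63,0],24],[[2,-63,0],32],[[2,-63,0],40],[[2,-63,0],48],[[2,-63,0],56],[[2,-63,0],64],[[2,-63,0],72],[[2,-63,0],80]]'
python3 -m creep '[[[0,0,0],8],[[0,0,0],16],[[0,0,0],24],[[0,0,0],32],[[0,0,0],40],[[0,0,0],48],[[0,0,0],56],[[0,0,0],64],[[0,0,0],72],[[0,0,0],80]]'
python3 -m creep '[[[0,0,30],6],[[0,0,60],6],[[0,0,85],6],[[0,0,85],6],[[0,0,85],6]]'
python3 go.py .467 .051 .21
python3 - <<'E'
from rig import manip
import cv2,pickle,numpy as np
d={n:manip.grab_frame(n) for n in("side","top")};pickle.dump(d,open("f3.pkl","wb"))
a=d["side"]["frame"][150:290,280:420,::-1];b=d["top"]["frame"][130:270,270:410,::-1]
cv2.imwrite("pics/p3.png",cv2.resize(np.hstack([a,b]),None,fx=2.85,fy=2.85,interpolation=cv2.INTER_CUBIC))
E
```

```text
time: 6.5
tcp_pos: [0.4902, 0.1077, 0.3234]
orientation: [0.189, 0.982, 0.0, 0.0]
contact_force: [1.1, -0.6, -1.2]
gripper_width: 0.0236
time: 7.5
tcp_pos: [0.4658, 0.0512, 0.3234]
orientation: [0.778, 0.629, 0.0, 0.0]
contact_force: [-0.5, 0.0, -1.1]
gripper_width: 0.0229
time: 8.5
tcp_pos: [0.4658, 0.0512, 0.3234]
orientation: [1.0, -0.018, 0.0, 0.0]
contact_force: [-0.0, 0.0, -1.2]
gripper_width: 0.0231
time: 9.0
tcp_pos: [0.466, 0.0512, 0.2391]
orientation: [0.998, -0.068, 0.0, -0.0]
contact_force: [-0.3, 0.1, -0.5]
gripper_width: 0.0231
t 9.0 tcp [0.466 0.051 0.239] w 0.023064344121151825 F [-0.304  0.132 -0.46 ]
tool x [ 0.991 -0.135  0.001] y [-0.135 -0.991 -0.   ]
shift mm [ 1.055  0.087 29.137]
```

View pics/p3.png

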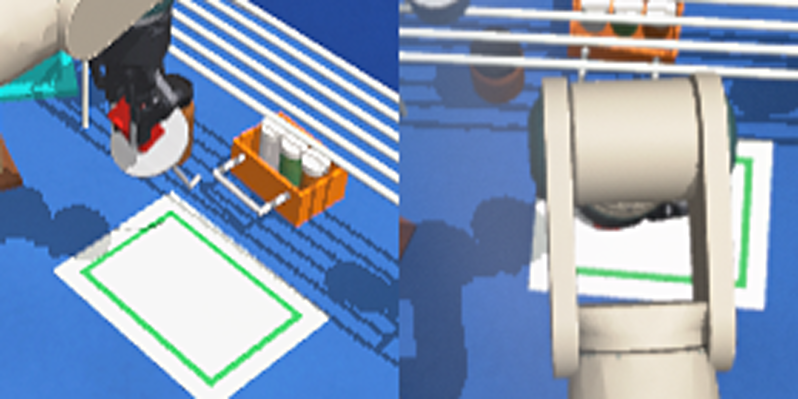

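The side view shows the tilted hook pointing at the basket, with the bend at crop (192,184). The loop is clearly visible, its bar running (218,176) to (264,211). I intersect the bend's ray with the vertical plane through the grasp.

Run:
```python
import pickle,numpy as np
from h import *
from rig import manip
np.set_printoptions(precision=4,suppress=True)
f=pickle.load(open("f3.pkl","rb"))["side"];s=manip.get_state();R=toolframe(s);g=np.array(s["tcp_pos"])-.019*R[:,2]
for u,v in((192,185),(194,184),(191,183)):
    uv=(280+u/2.85-.4,150+v/2.85-.4);a=ray(f,uv,0);b=ray(f,uv,.3);n=R[:,1];k=(g-a)@n/((b-a)@n);B=a+k*(b-a);e=B-g
    print(B,"along x",e@R[:,0],"down",-e[2],"len",np.linalg.norm(e),"deg",np.degrees(np.arctan2(e@R[:,0],-e[2])))
for z in(.04,):
  print("bar",[ray(f,(280+u/2.85-.4,150+v/2.85-.4),z) for u,v in((218,176),(264,211))])
```

```text
[0.5585 0.0388 0.1042] along x 0.09233835148031477 down 0.1551646559310208 len 0.18082077540682306 deg 30.756839995957808
[0.5616 0.0384 0.1038] along x 0.09540222245560913 down 0.15553720338127835 len 0.18273054898521918 deg 31.52380230880636
[0.5567 0.039  0.1087] along x 0.09054264797096562 down 0.15070251302171406 len 0.17606380462256263 deg 30.99760954495609
bar [array([0.6404, 0.0634, 0.04  ]), array([ 0.6333, -0.0128,  0.04  ])]
```

```bash
python3 -m creep '[[[0,1,22],0],[[0,1,44],0],[[20,1,44],0],[[40,1,44],0],[[60,1,44],0],[[75,1,44],0],[[90,1,44],0],[[99,1,44],0],[[99,1,44],0],[[99,1,44],0]]'
python3 go.py
python3 - <<'E'
from rig import manip
import cv2,pickle,numpy as np
f=manip.grab_frame("side");pickle.dump(f,open("f4.pkl","wb"))
a=f["frame"][150:270,290:430,::-1]
cv2.imwrite("pics/p4.png",cv2.resize(a,None,fx=5,fy=5,interpolation=cv2.INTER_CUBIC))
E
```

```text
time: 10.1
tcp_pos: [0.5638, 0.0369, 0.1948]
orientation: [0.998, -0.068, 0.0, -0.0]
contact_force: [0.9, 0.1, -1.4]
gripper_width: 0.0229
t 10.1 tcp [0.564 0.037 0.195] w 0.022890194874878537 F [ 0.858  0.106 -1.373]
tool x [ 0.991 -0.135  0.   ] y [-0.135 -0.991 -0.   ]
```

View pics/p4.png

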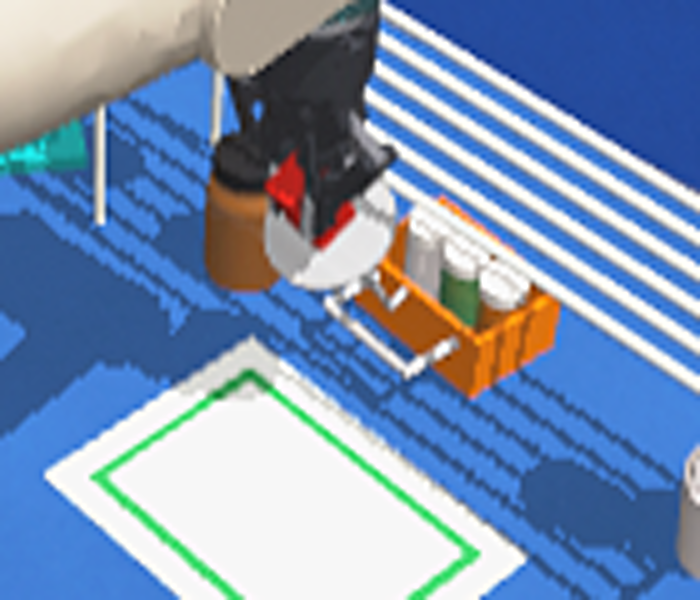

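The bend is at crop (396,303), above the opening and behind the bar (332,305)–(408,372). Checking the numbers.

Run:
```python
import pickle,numpy as np
from h import *
from rig import manip
np.set_printoptions(precision=4,suppress=True)
f=pickle.load(open("f4.pkl","rb"));s=manip.get_state();R=toolframe(s);g=np.array(s["tcp_pos"])-.019*R[:,2]
P=lambda u,v:(290+u/5-.4,150+v/5-.4)
uv=P(396,303);a=ray(f,uv,0);b=ray(f,uv,.3);n=R[:,1];k=(g-a)@n/((b-a)@n);B=a+k*(b-a);e=B-g
L,Rr=ray(f,P(332,305),.04),ray(f,P(408,372),.04);m=(L+Rr)/2;y=(L-Rr)/np.linalg.norm(L-Rr);x=np.array([y[1],-y[0],0])
print("bend",B,e@R[:,0],e[2],"bar",L,Rr,m,"x axis",x,"bend in loop",(B-m)@x,(B-m)@y)
w=[proj(f,g+.092*R[:,0]+[0,0,-.155])];print("predicted bend crop px",(w[0]-[290,150]+.4)*5)
```

```text
bend [0.6583 0.0241 0.0599] 0.09556690270281974 -0.1538297125847368 bar [0.6429 0.066  0.04  ] [ 0.6296 -0.0113  0.04  ] [0.6363 0.0273 0.04  ] x axis [ 0.9856 -0.1694  0.    ] bend in loop 0.022294053536481288 0.0005289988995559034
predicted bend crop px [391.989  306.6002]
```

```bash
python3 -m creep '[[[0,0,6],0],[[0,0,14],0],[[0,0,22],0],[[0,0,28],0],[[0,0,32],0],[[0,0,32],0],[[0,0,32],0]]'
python3 -m creep '[[[-2,0,0],0],[[-4,1,0],0],[[-6,1,0],0],[[-8,1,0],0],[[-10,2,0],0],[[-12,2,0],0],[[-15,3,0],0],[[-18,4,0],0],[[-21,4,0],0],[[-24,5,0],0]]'
python3 go.py
```

```text
time: 10.85
tcp_pos: [0.5639, 0.0369, 0.1624]
orientation: [0.998, -0.068, 0.0, -0.0]
contact_force: [0.1, 0.6, -1.7]
gripper_width: 0.0229
time: 11.85
tcp_pos: [0.5392, 0.0352, 0.1623]
orientation: [0.998, -0.068, 0.0, -0.0]
contact_force: [2.2, 0.0, -1.6]
gripper_width: 0.0232
t 11.85 tcp [0.539 0.035 0.162] w 0.02320655236238646 F [ 2.225  0.03  -1.63 ]
tool x [ 0.991 -0.135  0.   ] y [-0.135 -0.991 -0.   ]
```

Gentle pull of 2 N. Continuing the drag.

```bash
python3 -m creep '[[[-5,1,0],0],[[-11,2,0],0],[[-17,3,0],0],[[-23,5,0],0],[[-29,6,0],0],[[-35,7,0],0],[[-41,8,0],0],[[-47,9,0],0],[[-53,11,0],0],[[-60,12,0],0]]'
python3 -m creep '[[[-6,1,0],0],[[-12,2,0],0],[[-18,4,0],0],[[-24,5,0],0],[[-30,6,0],0],[[-36,7,0],0],[[-42,9,0],0],[[-48,10,0],0],[[-54,11,0],0],[[-60,12,0],0]]'
python3 - <<'E'
from rig import manip
import cv2,pickle,numpy as np
from h import *
f=manip.grab_frame("side");pickle.dump(f,open("f5.pkl","wb"));cv2.imwrite("pics/p5.png",f["frame"][:,:,::-1])
h=cv2.cvtColor(f["frame"],cv2.COLOR_RGB2HSV);m=(abs(h[...,0].astype(int)-10)<5)&(h[...,1]>200)&(h[...,2]>130)
y,x=np.nonzero(m);print(x.mean(),y.mean(),m.sum(),ray(f,(x.mean(),y.mean()),.035))
E
```

```text
time: 12.85
tcp_pos: [0.4778, 0.0313, 0.1623]
orientation: [0.998, -0.068, 0.0, -0.0]
contact_force: [2.4, -0.2, -0.8]
gripper_width: 0.0232
time: 13.85
tcp_pos: [0.4167, 0.0276, 0.1623]
orientation: [0.998, -0.068, 0.0, -0.0]
contact_force: [2.6, -0.3, -0.8]
gripper_width: 0.023
357.09536784741147 236.1607629427793 367 [ 0.55914716 -0.00886395  0.035     ]
```

```bash
python3 -m creep '[[[-6,1,0],0],[[-12,2,0],0],[[-18,4,0],0],[[-24,5,0],0],[[-30,6,0],0],[[-36,7,0],0],[[-42,9,0],0],[[-48,10,0],0],[[-54,11,0],0],[[-58,12,0],0]]'
python3 -m creep '[[[1,0,0],0],[[1,0,0],0]]'
python3 - <<'E'
from rig import manip
import cv2,pickle,numpy as np
from h import *
d={n:manip.grab_frame(n) for n in("side","top")};pickle.dump(d,open("f6.pkl","wb"))
a=d["side"]["frame"][150:290,270:430,::-1]
cv2.imwrite("pics/p6.png",cv2.resize(a,None,fx=4,fy=4,interpolation=cv2.INTER_CUBIC))
E
python3 go.py
```

```text
time: 14.9
tcp_pos: [0.3577, 0.0236, 0.1623]
orientation: [0.998, -0.068, 0.0, -0.0]
contact_force: [1.4, -0.1, -1.4]
gripper_width: 0.0232
time: 15.1
tcp_pos: [0.359, 0.0234, 0.1622]
orientation: [0.998, -0.068, -0.0, 0.0]
contact_force: [-0.1, -0.0, -0.2]
gripper_width: 0.0231
t 15.2 tcp [0.359 0.023 0.162] w 0.02309545444699919 F [ 0.258 -0.385 -1.333]
tool x [ 0.991 -0.135 -0.001] y [-0.135 -0.991  0.   ]
```

View pics/p6.png

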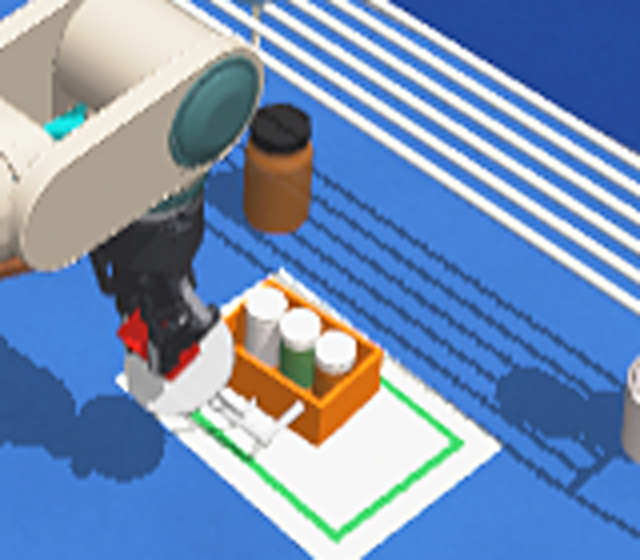

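The basket is upright on the mat. Its rim corners in the crop are (272,282), (382,350) and (319,397).

Run:
```python
import pickle,numpy as np
from h import *
np.set_printoptions(precision=4,suppress=True)
f=pickle.load(open("f6.pkl","rb"))["side"]
P=lambda u,v,z:ray(f,(270+u/4-.4,150+v/4-.4),z)
bl,br,fr=P(272,282,.055),P(382,350,.055),P(319,397,.055)
c=(bl+fr)/2;print(bl,br,fr,"centre",c,np.linalg.norm(bl-br),np.linalg.norm(br-fr))
mc=np.array([.5044,-.0137]);x=np.array([.996,-.092]);y=np.array([.092,.996]);d=c[:2]-mc;print("in mat",d@x,d@y)
print("corners in mat",[( (q[:2]-mc)@x,(q[:2]-mc)@y) for q in(bl,br,fr)])
print("right bar end",P(268,450,.04))
```

```text
[0.555  0.0737 0.055 ] [ 0.5593 -0.0406  0.055 ] [ 0.4869 -0.0354  0.055 ] centre [0.521  0.0191 0.055 ] 0.11434027055718719 0.0725854156805129
in mat 0.01349539808022312 0.034230899942701856
corners in mat [(np.float64(0.04237778830793447), np.float64(0.09167216760454361)), (np.float64(0.05720076609508442), np.float64(-0.021730884274136247)), (np.float64(-0.015386992147488232), np.float64(-0.023210367719139886))]
right bar end [ 0.4288 -0.0336  0.04  ]
```

Centre in the mat frame is (+13, +34) mm, inside. Unhook: a little slack forward, then straight up.

```bash
python3 -m creep '[[[3,0,0],0],[[3,0,-6],0],[[3,0,-14],0],[[3,0,-24],0],[[3,0,-36],0],[[3,0,-56],0],[[3,0,-86],0],[[3,0,-120],0],[[3,0,-140],0],[[3,0,-140],0]]'
python3 go.py .569 .282 .324
python3 - <<'E'
from rig import manip
import cv2,pickle,numpy as np
from h import *
f=manip.grab_frame("side");g=pickle.load(open("f6.pkl","rb"))["side"]
for k in(g,f):
    h=cv2.cvtColor(k["frame"],cv2.COLOR_RGB2HSV);m=(abs(h[...,0].astype(int)-10)<5)&(h[...,1]>200)&(h[...,2]>130)
    m[:,:322]=0;m[:215]=0;y,x=np.nonzero(m);print(x.max(),y.max(),x.mean(),y.mean(),m.sum())
E
```

```text
time: 16.2
tcp_pos: [0.363, 0.023, 0.3061]
orientation: [0.998, -0.068, 0.003, -0.0]
contact_force: [0.1, -0.3, -1.2]
gripper_width: 0.0234
t 16.2 tcp [0.363 0.023 0.306] w 0.02342318874695562 F [ 0.111 -0.34  -1.248]
tool x [ 0.991 -0.135  0.007] y [-0.135 -0.991 -0.001]
shift mm [ 169.255 -284.503  -16.61 ]
364 260 345.4625322997416 246.13178294573643 387
364 260 343.15945330296125 245.125284738041 439
```

```bash
python3 -m creep '[[[30,-12,-17],0],[[65,-28,-17],0],[[98,-42,-17],-8],[[98,-42,-17],-16],[[98,-42,-17],-24],[[98,-42,-17],-32],[[98,-42,-17],-40],[[98,-42,-17],-48],[[98,-42,-17],-56],[[98,-42,-17],-64]]'
python3 -m creep '[[[0,0,0],-8],[[0,0,0],-16],[[0,0,0],-24],[[0,0,0],-32],[[0,0,0],-40],[[0,0,0],-48],[[0,0,0],-56],[[0,0,0],-64],[[0,0,0],-72],[[0,0,0],-80]]'
python3 -m creep '[[[0,0,0],-8],[[0,0,0],-16],[[0,0,0],-22],[[0,0,0],-22],[[0,0,0],-22]]'
python3 go.py .57 .282 .324
```

```text
time: 17.25
tcp_pos: [0.4644, 0.0513, 0.3175]
orientation: [0.881, 0.474, -0.001, -0.001]
contact_force: [-0.3, -0.0, -1.0]
gripper_width: 0.0233
time: 18.25
tcp_pos: [0.4645, 0.0514, 0.3175]
orientation: [0.37, 0.929, -0.001, -0.001]
contact_force: [0.2, 0.6, -1.0]
gripper_width: 0.0231
time: 18.75
tcp_pos: [0.4646, 0.0514, 0.3182]
orientation: [0.19, 0.982, -0.0, -0.001]
contact_force: [-0.8, -0.8, -1.5]
gripper_width: 0.0235
t 18.75 tcp [0.465 0.051 0.318] w 0.02347523682191494 F [-0.779 -0.776 -1.544]
tool x [-0.928  0.374  0.002] y [ 0.374  0.928 -0.001]
shift mm [-11.558 253.304  -5.962]
```

```bash
python3 -m creep '[[[-2,40,-6],0],[[-4,85,-6],0],[[-6,130,-6],0],[[-8,175,-6],0],[[-10,215,-6],0],[[-12,243,-6],0],[[-12,253,-6],0],[[-12,253,-6],0],[[-12,253,-6],0]]'
python3 -m creep '[[[0,0,10],0],[[0,0,20],0],[[0,0,30],0],[[0,0,38],0],[[0,0,38],0]]'
python3 - <<'E'
from rig import manip
import cv2,pickle,numpy as np
f=manip.grab_frame("side");cv2.imwrite("pics/s7.png",cv2.resize(f["frame"][80:230,220:370,::-1],None,fx=4,fy=4,interpolation=cv2.INTER_CUBIC));pickle.dump(f,open("s7.pkl","wb"))
g=pickle.load(open("s2.pkl","rb"))
for k in(g,f):
    h=cv2.cvtColor(k["frame"],cv2.COLOR_RGB2HSV);m=(((h[...,0]<5)|(h[...,0]>175))&(h[...,1]>180));m[:,320:]=0;m[:110]=0;m[160:]=0;m[:,:270]=0
    y,x=np.nonzero(m);e,v=np.linalg.eigh(np.cov(x,y));print(x.mean(),y.mean(),m.sum(),np.degrees(np.arctan2(*v[:,1][::-1])))
    # rod samples: bright low-sat pixels per row against caddy/teal below guard
    print([(r,np.nonzero((h[r,268:300,1]<90)&(h[r,268:300,2]>110))[0]+268) for r in range(157,186,4)])
E
python3 go.py
```

```text
time: 19.65
tcp_pos: [0.5698, 0.2811, 0.3252]
orientation: [0.19, 0.982, -0.0, -0.0]
contact_force: [-0.2, 0.4, -1.2]
gripper_width: 0.0233
time: 20.15
tcp_pos: [0.5694, 0.2815, 0.2852]
orientation: [0.189, 0.982, -0.001, -0.001]
contact_force: [0.3, -0.3, -1.0]
gripper_width: 0.0232
288.589552238806 141.37313432835822 134 97.91627353864732
[(157, array([281, 282, 283, 290, 291, 292, 293, 294, 295, 296])), (161, array([280, 281])), (165, array([278, 279])), (169, array([268, 269, 275, 276])), (173, array([273, 274, 275])), (177, array([271, 272, 276])), (181, array([268, 269, 270, 271])), (185, array([], dtype=int64))]
288.30882352941177 136.31617647058823 136 97.80869544751737
[(157, array([279, 280])), (161, array([277, 278])), (165, array([274, 275, 276])), (169, array([268, 269, 272, 273, 274])), (173, array([270, 271, 272, 274, 275])), (177, array([268, 269, 270, 276])), (181, array([], dtype=int64)), (185, array([], dtype=int64))]
t 20.2 tcp [0.57  0.282 0.286] w 0.023532316005513507 F [ 0.405 -0.945 -1.288]
tool x [-0.929  0.371  0.001] y [ 0.371  0.929 -0.001]
```

Tilt unchanged (handle and rod line match the earlier picture). Lower the rest of the way, soften the grip, and straighten by moving back across the tube.

```bash
python3 -m creep '[[[0,0,12],0],[[0,0,26],0],[[0,0,26],0],[[10,0,26],0],[[22,0,26],0],[[34,0,26],0],[[46,0,26],0],[[58,0,26],0],[[70,0,26],0]]' - 20
python3 -m creep '[[[10,0,0],0],[[20,0,0],0],[[30,0,0],0],[[40,0,0],0],[[50,0,0],0],[[50,0,0],0]]'
python3 go.py .470 .322 .260
python3 - <<'E'
from rig import manip
import cv2,pickle
f=manip.grab_frame("side");cv2.imwrite("pics/s8.png",cv2.resize(f["frame"][80:230,220:370,::-1],None,fx=4,fy=4,interpolation=cv2.INTER_CUBIC));pickle.dump(f,open("s8.pkl","wb"))
E
```

```text
time: 21.1
tcp_pos: [0.507, 0.3073, 0.2665]
orientation: [0.19, 0.982, 0.002, 0.007]
contact_force: [10.7, -4.6, 10.2]
gripper_width: 0.0235
time: 21.7
tcp_pos: [0.4582, 0.3268, 0.2633]
orientation: [0.189, 0.982, 0.001, 0.002]
contact_force: [3.6, -1.2, 1.4]
gripper_width: 0.023
t 21.7 tcp [0.458 0.327 0.263] w 0.023016167712392736 F [ 3.617 -1.171  1.378]
tool x [-0.929  0.37  -0.004] y [0.37  0.929 0.003]
shift mm [-12.756  -0.135   3.326]
```

View pics/s8.png

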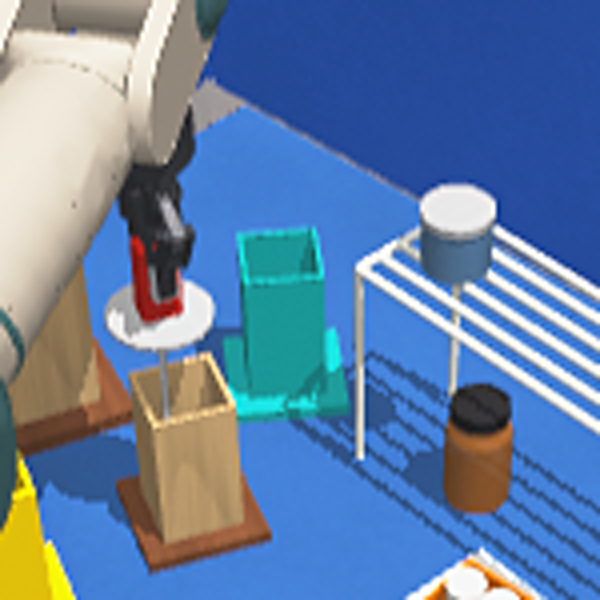

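The hook is nearly upright again, with the rod inside the tube. I centre it and lower onto the rim.

```bash
python3 -m creep '[[[-7,0,0],0],[[-13,0,0],0],[[-13,0,15],0],[[-13,0,30],0],[[-13,0,45],0],[[-13,0,58],0],[[-13,0,68],0],[[-13,0,68],0]]'
python3 -m creep '[[[0,0,4],0],[[0,0,8],0],[[0,0,8],0]]'; python3 go.py .470 .322 .181
```

```text
time: 22.55
tcp_pos: [0.4698, 0.3212, 0.1911]
orientation: [0.189, 0.982, -0.001, -0.001]
contact_force: [-0.3, 0.2, -0.5]
gripper_width: 0.0231
time: 22.85
tcp_pos: [0.4705, 0.3216, 0.1851]
orientation: [0.189, 0.982, -0.0, -0.0]
contact_force: [-0.5, -0.1, -2.0]
gripper_width: 0.0234
t 22.85 tcp [0.47  0.322 0.185] w 0.023374273406216332 F [-0.532 -0.141 -1.991]
tool x [-0.929  0.371  0.   ] y [ 0.371  0.929 -0.   ]
shift mm [0.578 0.235 4.103]
```

```bash
python3 -m creep '[[[0,0,2],0],[[0,0,3],0],[[0,0,4],0],[[0,0,4],0]]'; python3 -m creep '[[[0,0,1],0],[[0,0,2],0],[[0,0,2],0]]'
```

```text
time: 23.25
tcp_pos: [0.4706, 0.3216, 0.1814]
orientation: [0.189, 0.982, 0.0, 0.0]
contact_force: [-0.3, -0.6, -1.2]
gripper_width: 0.0231
time: 23.55
tcp_pos: [0.4705, 0.3217, 0.1811]
orientation: [0.189, 0.982, 0.0, 0.001]
contact_force: [-3.2, -2.4, 7.3]
gripper_width: 0.0231
```

Contact with the rim (7 N upward). Release and rise.

```bash
python3 -m creep '[[[0,0,0],0],[[0,0,0],0],[[0,0,0],0],[[0,0,0],0],[[0,0,0],0],[[0,0,0],0],[[0,0,0],0],[[0,0,0],0]]' 85
python3 -m creep '[[[0,0,-10],0],[[0,0,-30],0],[[0,0,-60],0],[[0,0,-90],0],[[0,0,-120],0],[[30,0,-130],0],[[70,0,-130],0],[[110,0,-130],0],[[110,0,-130],0],[[110,0,-130],0]]'
python3 - <<'E'
from rig import manip
import cv2,pickle,numpy as np
from h import *
np.set_printoptions(precision=4,suppress=True)
S=manip.grab_frame("side")
cv2.imwrite("pics/s9.png",cv2.resize(S["frame"][130:290,230:430,::-1],None,fx=4,fy=4,interpolation=cv2.INTER_CUBIC))
T=manip.grab_frame("top");cv2.imwrite("pics/t9.png",T["frame"][:,:,::-1])
d=pickle.load(open("f0.pkl","rb"));f0=d["side"]
def red(F):
    h=cv2.cvtColor(F["frame"],cv2.COLOR_RGB2HSV);m=(((h[...,0]<5)|(h[...,0]>175))&(h[...,1]>150)&(h[...,2]>100)).astype(np.uint8)
    m[:,300:]=0;m[:150]=0;m[190:]=0;y,x=np.nonzero(m);r=cv2.minAreaRect(np.c_[x,y].astype(np.float32));return x.mean(),y.mean(),m.sum(),x.min(),x.max(),y.min(),y.max(),r[2]
print("side red before/after",red(f0),red(S))
# image change around jar/cup/teapot
D=cv2.absdiff(S["frame"],f0["frame"]).max(2)
for n,(a,b,c,e) in dict(jar=(176,208,330,350),cup=(237,268,424,450),teapot=(292,336,368,438),caddy=(155,220,245,290)).items(): print(n,(D[a:b,c:e]>40).sum(),D[a:b,c:e].size)
h=cv2.cvtColor(T["frame"],cv2.COLOR_RGB2HSV);m=((abs(h[...,0].astype(int)-10)<5)&(h[...,1]>180)&(h[...,2]>130)).astype(np.uint8)
m[:175]=0;m[240:]=0;m[:,310:315]=0;m[:,:315]=0;m[:,405:]=0
y,x=np.nonzero(m);print("basket top px",x.min(),x.max(),y.min(),y.max(),len(x))
r=cv2.minAreaRect(np.c_[x,y].astype(np.float32));c=ray(T,r[0],.055);q=c[:2]-[.5044,-.0137];print(r,c,"in mat",q@[.996,-.092],q@[.092,.996])
E
python3 go.py
```

```text
time: 24.35
tcp_pos: [0.4705, 0.3216, 0.1793]
orientation: [0.189, 0.982, 0.0, -0.0]
contact_force: [0.3, -0.2, -0.9]
gripper_width: 0.0849
time: 25.35
tcp_pos: [0.368, 0.3626, 0.3104]
orientation: [0.188, 0.982, 0.001, 0.001]
contact_force: [-0.3, 0.5, 0.0]
gripper_width: 0.0853
side red before/after (np.float64(264.32682926829267), np.float64(167.55121951219513), np.uint64(205), np.int64(258), np.int64(270), np.int64(158), np.int64(178), 83.6598129272461) (np.float64(264.1504854368932), np.float64(167.36893203883494), np.uint64(206), np.int64(258), np.int64(270), np.int64(157), np.int64(178), 83.6598129272461)
jar 0 640
cup 0 806
teapot 0 3080
caddy 44 2925
basket top px 344 369 185 210 161
((356.819091796875, 198.10507202148438), (25.138452529907227, 24.577045440673828), 86.42366790771484) [ 0.5163 -0.0035  0.055 ] in mat 0.01094569528323037 0.011252299246317451
t 25.45 tcp [0.369 0.362 0.31 ] w 0.0852251867160062 F [ 0.222 -0.683  1.563]
tool x [-0.928  0.372 -0.   ] y [0.372 0.928 0.   ]
```

```bash
python3 -c "
from rig import manip
print(manip.hand_in())"
```

```text
the job is handed in; nothing more can be done
None
```

I finished the task and handed it in at about 25.5 s of the 61 s. No verdict is reported, so the results below are my own checks.

**What I did:** The loop's bar lay about 30 mm behind the shelf's front edge, and the tool only points straight down. I pivoted the hook about 31° in a light grip against the caddy rim, then gripped harder. I turned it so the rod leaned under the shelf and lowered the bend about 20 mm behind the bar. I dragged the basket out with 2–3 N of pull, lifted the hook straight up out of the loop, straightened it in the caddy tube, set its guard on the rim and released it.

**Last checks:**
- **Hook:** in the side view its handle is within 0.2 px of where it hung at the start.
- **Jar, cup and teapot:** their image areas did not change.
- **Basket:** the side view showed it upright, with its centre at about (+13, +34) mm in the mat's frame, inside the limits. Its visible outline stayed put when the hook lifted away.

**Disagreements and gaps:**
- The top view put the basket centre at (+11, +11) mm. That colour mask caught only part of the basket, so I trust the side figure more; both are within tolerance.
- My last picture could not be viewed because the 12-picture limit was reached, so the final checks are numeric only.

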